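# Slide the specimen carriage home under the stereo microscope

## Task

Push the green specimen carriage along its channel until it is fully home and straight under the microscope, with the brass latch clicked down behind its ridge so that it stays against the orange spring buffer when you let go. It goes skew and catches in the toothed racks if pushed off its centre line, and the end stop must be felt for: push gently, and if it sticks ease off and straighten it. Keep the dish in place on the carriage and leave the microscope and other things alone.

Things in the scene. Friction and masses are not known exactly. Their poses are not given: they have to be found in the camera images.
- station: Fixed white inspection station with microscope; origin on the table, x = channel centre line, the way to push (roughly the robot's left, world +y), z up. Slippery floor plate, x -130 to 220 mm, top z = 20 mm. Aluminium rails: inner faces y = +-54.5 mm, 18 mm wide, tops z = 34 mm; on them for x 28 to 162 mm toothed racks, tips at y = +-55 mm, tops z = 46 mm. Open at its -x end. Column at x = 280.
- light_edge (a point): Lower edge, on the pushing (-x) side, of the black ring light (150 mm disc on the optical axis) under the microscope; station x = -12 mm, z = 135 mm. The microscope rises above it to z = 330 mm. With the carriage home its push face is 8 mm behind to 30 mm beyond it, so a vertical gripper hits the light there: lean the tool's upper end back (station -x) by 30 to 45 degrees.
- channel_floor (a point): Channel floor on its centre line, at station x = 0, z = 20 mm. Towards the far end of the channel a dark steel end stop with orange buffer and brass latch is clamped across it; its hard stop face lies anywhere from station x = 132 to 168 mm, not measured: find it by touch. There the carriage (150 mm long) stops hard.
- carriage: Green block 150 (x) x 88 (y) x 28 mm high, about 0.3 to 0.65 kg, loose in the channel, too wide to grip; origin centre of underside, x the way it is pushed. Red stripe on top: centre line. A short shoe at x = 0, 24 x 106 mm, guides it with 1.5 mm play a side, so it can yaw. Brass corner pins (x = 62 mm, 101 mm over them) clear the racks when straight. Steel ridge at x = 45 mm, 5 mm high.
- push_face (a point): Centre of the push face at the carriage's rear (-x) end: flat steel plate, 84 mm wide, 24 mm high, that floats +-8 mm sideways. Starts at station x = -100 to -75 mm, is home at about -20 to +16 mm. Pushed over about 15 mm off centre the carriage yaws 0.1 rad or more and its pins jam in the racks; a short push 30 mm off centre on the other (lagging) side straightens it.
- buffer (a joint): Compression in m of the orange spring buffer on the end stop: 0 free, grows as the carriage's front presses it (2 to 4 N back). The front meets it about 10 mm before the hard stop; released and latched it reads about 0.0075 to 0.009.
- latch (a joint): Height by which the sprung brass latch roller is lifted, m: 0 down, about 0.004 as the carriage's ridge passes under it (needs about 6 to 12 N of push, starting about 22 mm before the hard stop), then back to 0 once the ridge is past, about 2 mm before the hard stop.
- dish: Round clear specimen dish with pink contents, 62 mm diameter, 14 mm high, 40 g, standing loose on the carriage's top, about 17 mm behind its centre (x -21 to -13, y +-5 mm); origin at the centre of its underside.
- bottle: Bystander: amber bottle, 44 mm diameter, 100 mm high, standing on the drape on the far side of the channel from the robot; origin under its centre.
- kidney: Bystander: open steel instrument tray 110 x 75 x 30 mm on the drape by the channel's open end, on the far side from the robot; origin under its centre.
- jar: Bystander: glass jar, 52 mm diameter, 60 mm high, on the drape between the channel and the robot; origin under its centre.
Mind the look-alikes: they are no part of the job. There is more than one size of the dish; the job needs the middle-sized. What is meant by the carriage is not pink, and is the smaller of those in its own colour.

How it is judged (in metres and radians):
At the end, for the whole second after the job is handed in: Carriage latched home: buffer in over 6 mm, latch roller down (lifted under 2 mm), carriage still (under 10 mm/s), flat (0.06 rad), straight (0.07 rad) and within 5 mm of the channel's centre line; dish flat on it (0.1 rad), its origin within 48 mm of the carriage's (value of joint buffer above 0.006 m and value of joint latch below 0.002 m and linear speed of carriage below 0.01 m/s and y of carriage in the frame of station between -0.005 and 0.005 m and angle between carriage's own z axis and vertical below 0.06 rad and distance between dish and carriage below 0.048 m and angle between dish's own z axis and vertical below 0.1 rad and angle between the x axis of carriage and the x axis of station, either way round below 0.07 rad); the robot touches nothing.
It fails at once if the carriage is forced: pushed with more than 70 N (contact force between any of the fingers, the arm and carriage above 70 N).
It fails at once if the microscope station is bumped with more than 25 N (contact force between any of the fingers, the arm and station above 25 N).
It fails at once if the dish is knocked off its place (more than 48 mm from the carriage's origin) (distance between dish and carriage above 0.048 m).
It fails at once if a bystander (bottle, tray or jar) is moved more than 20 mm (distance of any of bottle, kidney, jar from where it was at the start of the episode above 0.02 m).
It also fails if it takes over 38 s, if anything falls off the work surface, if the arm or the gripper's body presses on something with over 40 N, if the wrist force passes 120 N, or if a joint passes its speed limit or range.

## Robot

A 7-joint arm with a two-finger parallel gripper is mounted at the origin on the work surface. World frame = base frame: x ahead of the robot, y to its left, z up, the work surface at z = 0. Lengths are in mm, angles in rad, forces in N, time in s.
With the tool pointing down it reaches from about 425 to 1025 mm from the base axis. Payload 9.4 kg.
Tool frame: the origin (TCP) lies on the mounting face of the last link; the fingertips stand 186 mm ahead of it and the grasp point (between the pads) lies 167 mm ahead of it; z points along the fingers, y is the line along which they close (so a half turn about z gives the same grasp; the last joint's range is limited). The gripper opens to 93 mm and grips with 3 to 60 N. Pads are 15 mm wide; open, the fingers measure 128 mm over their backs; the gripper's body (75 mm by 188 mm) begins 65 mm behind the grasp point.
Start: joints at [1.189, 0.599, -0.003, 1.599, 0.002, 0.943, -0.08], TCP at [217.573, -691.583, 404.718] pointing down, gripper open.
Joint ranges: [-2.57, 2.57], [-0.35, 1.97], [-1.29, 1.29], [0.11, 2.56], [-1.05, 4.19], [0.11, 1.86], [-2.63, 2.63]. Speed limits (rad/s): [2.22, 2.22, 3.01, 3.01, 3.14, 3.14, 3.14].

## Interface

Orientations are given as a unit quaternion [w, x, y, z].
In Python, from bench import robot gives the robot as it stands. The module is installed in compiled form; this text tells all that it offers.
- The arm moves only by the shell command python3 -m crank 'ROWS' [OPENING] [FORCE]. ROWS is JSON, one flat list of numbers, 6 for each row, row after row: the shift along the tool's x, y, z in mm, then the turn, a rotation vector about the tool's x, y, z in rad. A call has 1 to 20 rows; each row shifts and turns the commanded pose from where the row before left it, along the tool's axes as they then stand; what a row does not reach is not made up. A row lasts 1/8 s, in which the tool goes at most 62.5 mm and 10.7 degrees, less where a joint would pass 70% of its speed; a pose out of reach is approached as far as the arm can. A call is refused whole if a number of a shift passes 62.5 or a number of a turn 0.188, either way. A call with a gripper value outside its range is refused whole. OPENING is the finger opening in mm, from 0 to 93, set as the call begins (- or left out, the last holds). The fingers move at their own pace and stop on an object; FORCE is the grip in N (left out, the last holds). Time passes only in rows, so rows that do not move let the fingers close. It gives the time, the measured TCP pose, the force, the opening and the grip force at its end, in the units of the state.
- robot.get_state(): the state, without advancing time (a new reading comes with each control period).
- robot.get_image(name): name is "scene" or "top"; returns the picture (384x512x3 uint8, blue, green, red); there is no depth.
- robot.camera_params(name): a dict with "intrinsics" (3x3 intrinsics, pixels), "rvec" (rotation vector, rad) and "tvec" (3), from world to camera coordinates, as OpenCV has them. Camera axes: x right, y down, z forward; pixel columns grow to the right and rows downward; lengths in mm; the calibration is good to about 2 mm. A picture is of the moment at which its call begins. camera_params takes no time and is no camera call.
- robot.job_done(): hands the job in; it is judged then, once.
The state is a dict: "time_s": time; "joints": joint angles; "dq": joint speeds; "tau": joint torques, N m; "tool_pos": TCP position; "tool_rot": TCP orientation; "ft_force": force on the tool from outside, world axes, zero at the start; "torque": the same for the moment, N m; "grip_width": opening from 0.0 (shut) to 1.0 (fully open); "grasp_force": force on a finger pad.
Only numpy, scipy, OpenCV 4.12 (cv2) and the standard library are available. Lean on these libraries where they do the work, as an engineer would, in place of code of your own. Each camera call takes 0.05 s, during which the arm holds its last target. There are 200 camera calls.

## Working session

There is one attempt and no reset: what is moved stays moved. The work goes in short steps, Python scripts to look and compute and a shell command to move; the robot and the scene stay as the last step left them, time stands still between calls to the robot, and variables do not carry over. Pictures are saved under pics/ and viewed, at most 11 in all, crops included, and the job is handed in when it is done.

```bash
mkdir -p pics; python3 - <<'E'
from bench import robot
import cv2,numpy as np
for n in("scene","top"):
    cv2.imwrite(f"pics/{n}0.png",robot.get_image(n)); p=robot.camera_params(n)
    R=cv2.Rodrigues(np.array(p["rvec"]))[0]; print(n,p["intrinsics"],(-R.T@np.array(p["tvec"]).ravel()),R)
s=robot.get_state();print(s)
E
```

```text
scene [[437.98671325   0.         258.41157288]
 [  0.         437.98671325 192.57956638]
 [  0.           0.           1.        ]] [1027.64194124  111.60029157  965.89212121] [[-0.19173815  0.98143067 -0.00550618]
 [ 0.84234318  0.1616808  -0.51411797]
 [-0.5036809  -0.10321412 -0.85770181]]
top [[384.74352895   0.         253.23699831]
 [  0.         384.74352895 187.71727898]
 [  0.           0.           1.        ]] [ 480.41535658  -16.24879934 1033.63761003] [[-0.01716664 -0.99952241 -0.02569539]
 [-0.99758064  0.01885348 -0.06691355]
 [ 0.06736604  0.02448454 -0.99742785]]
{'time_s': 0.1, 'joints': array([ 1.18930978,  0.60008499, -0.0025717 ,  1.60002441,  0.00180885,
        0.94293958, -0.07978986]), 'dq': array([-0.00098227, -0.00241895,  0.0003225 , -0.00065082,  0.00030563,
        0.00137027, -0.00037721]), 'tau': array([ 6.28395559e-03, -7.66548228e+01,  1.50237545e+00, -2.52933437e+01,
       -5.22783038e-02,  1.36265272e-02,  6.02532646e-05]), 'tool_pos': array([ 217.53722989, -691.41548903,  403.92602964]), 'tool_rot': array([-7.06334130e-04,  9.88402961e-01,  1.51852092e-01, -1.72216787e-04]), 'ft_force': array([-0.66571991, -0.65804688, -0.56878095]), 'torque': array([ 0.01864761,  0.02905075, -0.01778461]), 'grasp_force': 0.0, 'grip_width': 0.9996791658441357}
```

View pics/scene0.png

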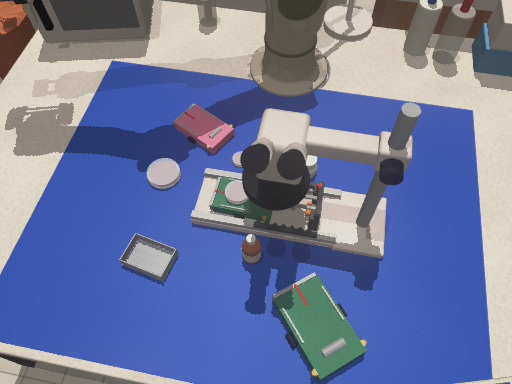

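View pics/top0.png

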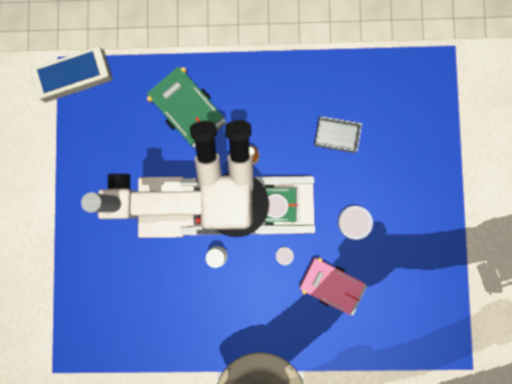

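The scene picture shows the small green carriage with its dish in the channel at about (240,198). There is a bigger green carriage at (318,325) and a pink one at (203,128). The loose dishes are at (164,174) (large) and (238,158) (small). In the top view the channel's open end is at column 314, with the carriage near (282,205) and the jar at (216,257). The small green one in the channel is the carriage meant, and its dish is the middle-sized one. I'll confirm this in enlarged crops.

```bash
python3 - <<'E'
import cv2
a=cv2.imread("pics/top0.png")[165:250,235:335]; cv2.imwrite("pics/topc.png",cv2.resize(a,None,fx=7,fy=7,interpolation=2))
a=cv2.imread("pics/scene0.png")[160:255,180:330]; cv2.imwrite("pics/scenec.png",cv2.resize(a,(800,507),interpolation=2))
E
```

```text
(no output)
```

View pics/topc.png

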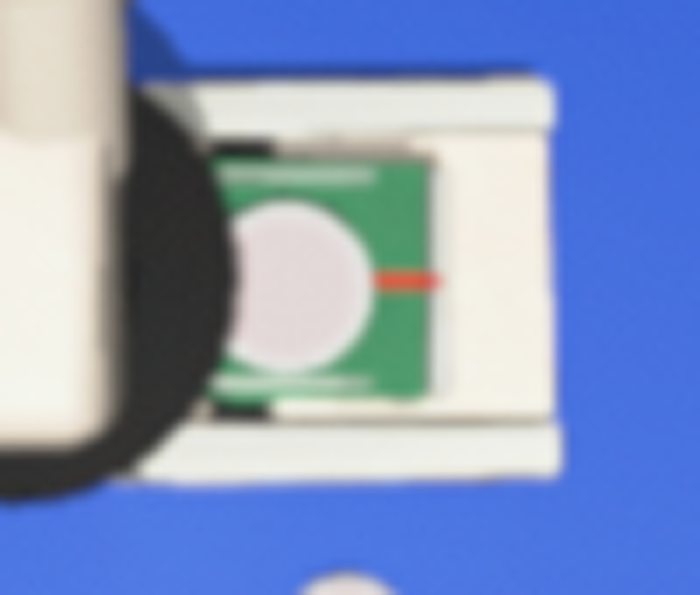

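View pics/scenec.png

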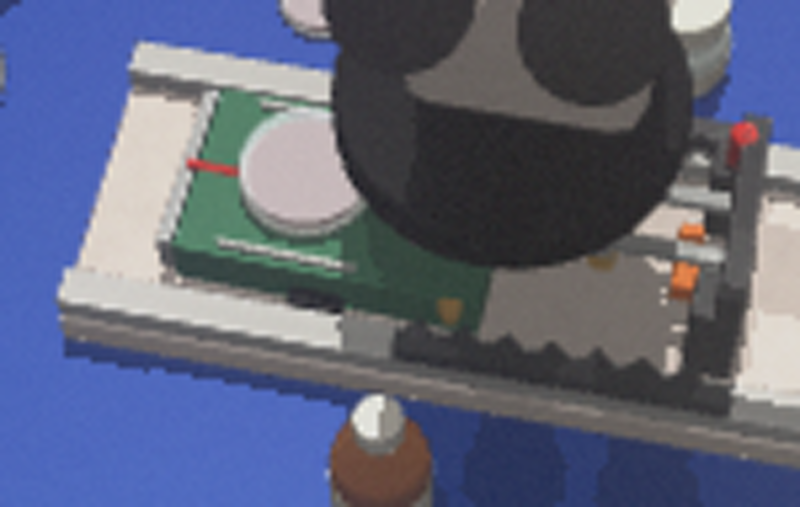

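The crops confirm it: a green carriage with a red stripe, carrying the pink dish, sits in the channel. Its stripe end is at (437,281) in the top crop and (190,163) in the scene crop, and the rail ends show clearly.

```bash
cat >h.py <<'E'
from bench import robot
import cv2,numpy as np
def ray(n,uv,z):
    p=robot.camera_params(n);R=cv2.Rodrigues(np.array(p["rvec"]))[0];c=-R.T@np.array(p["tvec"]).ravel()
    d=R.T@np.linalg.inv(p["intrinsics"])@np.array([*uv,1.]);return c+d*(z-c[2])/d[2]
def T(u,v,z):return ray("top",(235+(u+.5)/7-.5,165+(v+.5)/7-.5),z)
def S(u,v,z):return ray("scene",(180+(u+.5)/5.333-.5,160+(v+.5)/5.333-.5),z)
E
python3 - <<'E'
from h import *
np.set_printoptions(precision=1,suppress=True)
for k,(u,v,z) in dict(farOut=(553,80,34),farIn=(553,130,34),nearIn=(560,421,34),nearOut=(560,478,34),farOut2=(210,80,34),nearOut2=(160,484,34),nearIn2=(280,421,34),cFar=(432,160,48),cNear=(428,400,48),stripe=(437,281,48),dish=(300,287,62)).items(): print("T",k,T(u,v,z))
for k,(u,v,z) in dict(nearOut=(138,43,34),nearIn=(132,76,34),farIn=(66,270,34),farOut=(62,312,34),farOut2=(800,465,34),farOut3=(340,344,34),faceNear=(212,92,45),faceFar=(165,243,45),stripe=(190,163,47),pin=(450,310,48),shoe=(315,300,34)).items(): print("S",k,S(u,v,z))
for k,uv in dict(jar=(216,257),bottle=(251,154)).items(): print(k,ray("top",uv,60))
print(ray("top",(338,134),30))
E
```

```text
T farOut [ 575.5 -149.1   34. ]
T farIn [ 556.9 -148.6   34. ]
T nearIn [ 449.4 -148.2   34. ]
T nearOut [ 428.5 -147.6   34. ]
T farOut2 [578.  -21.8  34. ]
T nearOut2 [428.6  -0.5  34. ]
T nearIn2 [451.1 -45.2  34. ]
T cFar [ 545.6 -102.3   48. ]
T cNear [458.2 -98.7  48. ]
T stripe [ 501.4 -103.1   48. ]
T dish [499.8 -52.6  62. ]
S nearOut [ 432.7 -148.5   34. ]
S nearIn [ 451.7 -146.5   34. ]
S farIn [ 559.7 -149.2   34. ]
S farOut [ 580.8 -145.2   34. ]
S farOut2 [592.5 188.7  34. ]
S farOut3 [572.9 -19.   34. ]
S faceNear [ 460.2 -104.2   45. ]
S faceFar [ 543.3 -105.8   45. ]
S stripe [ 501.2 -104.5   47. ]
S pin [554.1  27.3  48. ]
S shoe [553.4 -34.7  34. ]
jar [373.5 104.2  60. ]
bottle [632.5  11.9  60. ]
[ 685.3 -216.6   30. ]
```

```bash
python3 - <<'E'
import cv2
a=cv2.imread("pics/top0.png")[165:250,125:225]; cv2.imwrite("pics/topl.png",cv2.resize(a,None,fx=7,fy=7,interpolation=2))
E
```

```text
(no output)
```

View pics/topl.png

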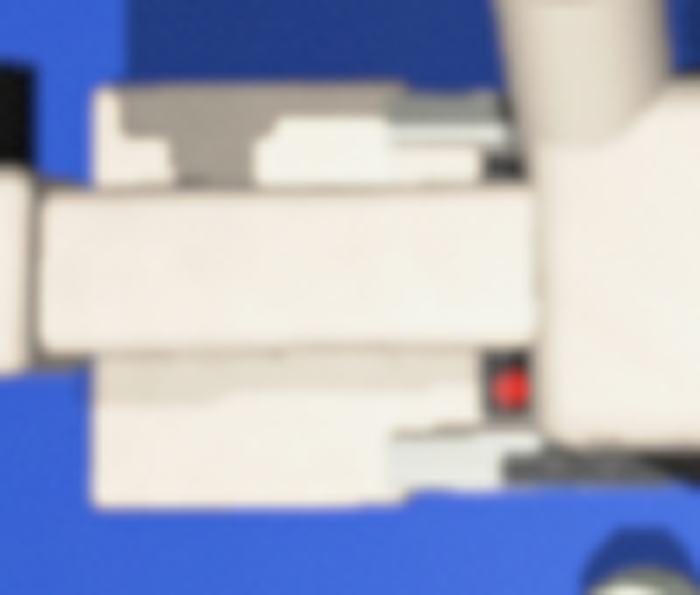

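The picture shows the rails' far ends at crop column 390: upper rail inner edge at row 145, lower rail inner edge at row 435 and outer edge at row 491. I'll use these for the channel's yaw.

```bash
cat >>h.py <<'E'
from scipy.spatial.transform import Rotation as Ro
def pose():
    s=robot.get_state();q=s["tool_rot"];return s,np.array(s["tool_pos"]),Ro.from_quat([q[1],q[2],q[3],q[0]])
def goal(tip,a,psi):  # tip centre, lean, push-direction yaw off world +y
    Z=Ro.from_euler('z',psi);s,c=np.sin(a),np.cos(a)
    R=Ro.from_matrix(np.array([Z.apply(v) for v in([0,c,s],[1,0,0],[0,s,-c])]).T)
    return np.array(tip)-186*R.apply([0,0,1]),R
def plan(tip,a,psi):
    np.set_printoptions(precision=3,suppress=True)
    s,p,R=pose();g,G=goal(tip,a,psi)
    print("t",s["time_s"],"turn",(R.inv()*G).as_rotvec(),"shift in start axes",R.inv().apply(g-p),"in goal axes",G.inv().apply(g-p),"tip",p+186*R.apply([0,0,1]),"F",s["ft_force"])
E
python3 - <<'E'
from h import *
np.set_printoptions(precision=1,suppress=True)
L=lambda u,v,z:T(u-770,v,z)
for k in((392,92),(392,145),(392,435),(392,491),(500,486)):print(L(*k,34))
plan((503,-155,45),0.7,0)
E
```

```text
[577.8 198.4  34. ]
[557.9 198.5  34. ]
[449.9 199.   34. ]
[429.2 199.1  34. ]
[430.4 158.8  34. ]
t 0.1 turn [ 0.441  0.602 -1.211] shift in start axes [ 397.378 -311.374  217.067] in goal axes [179.047 285.463 434.09 ] tip [ 217.434 -691.166  217.926] F [-0.666 -0.658 -0.569]
```

Channel centre line is at world x ≈ 503.5 with a yaw of about 0. Push face is at y ≈ -103 and the station origin at y ≈ -18. I'll push with the fingers 40 mm apart, which puts two contacts either side of the centre line, leaning 40° back. First the turn.

```bash
python3 -m crank '[0,0,0,0.049,0.067,-0.1345, 0,0,0,0.049,0.067,-0.1345, 0,0,0,0.049,0.067,-0.1345, 0,0,0,0.049,0.067,-0.1345, 0,0,0,0.049,0.067,-0.1345, 0,0,0,0.049,0.067,-0.1345, 0,0,0,0.049,0.067,-0.1345, 0,0,0,0.049,0.067,-0.1345, 0,0,0,0.049,0.067,-0.1345]' 40 30
python3 -c "
from h import *
plan((503.5,-155,60),0.7,0)"
```

```text
time_s: 1.23
tool_pos: [217.2, -691.7, 404.1]
tool_rot: [-0.243, 0.663, 0.665, 0.244]
ft_force: [0.4, 0.1, -1.2]
grip_width: 0.434
grasp_force: 0.0
t 1.225 turn [-0.    -0.003  0.004] shift in start axes [186.497 287.078 423.412] in goal axes [188.801 286.253 422.949] tip [ 217.195 -571.464  262.207] F [ 0.423  0.096 -1.213]
```

```bash
python3 -m crank '[18.7,28.7,42.3,0,0,0, 18.7,28.7,42.3,0,0,0, 18.7,28.7,42.3,0,0,0, 18.7,28.7,42.3,0,0,0, 18.7,28.7,42.3,0,0,0, 18.7,28.7,42.3,0,0,0, 18.7,28.7,42.3,0,0,0, 18.7,28.7,42.3,0,0,0, 18.7,28.7,42.3,0,0,0, 0,0,0,0,0,0]'
python3 -c "
from h import *
plan((503.5,-135,31),0.7,0)
cv2.imwrite('pics/s1.png',cv2.resize(robot.get_image('scene')[150:270,150:310],(800,600),interpolation=2))"
```

```text
time_s: 2.48
tool_pos: [478.0, -313.9, 221.1]
tool_rot: [-0.244, 0.662, 0.666, 0.243]
ft_force: [-0.0, -1.1, 0.5]
grip_width: 0.428
grasp_force: 0.0
t 2.475 turn [-0.003 -0.003  0.004] shift in start axes [14.031 25.808 74.616] in goal axes [14.395 25.517 74.647] tip [ 477.404 -193.61    79.234] F [-0.    -1.144  0.517]
```

View pics/s1.png

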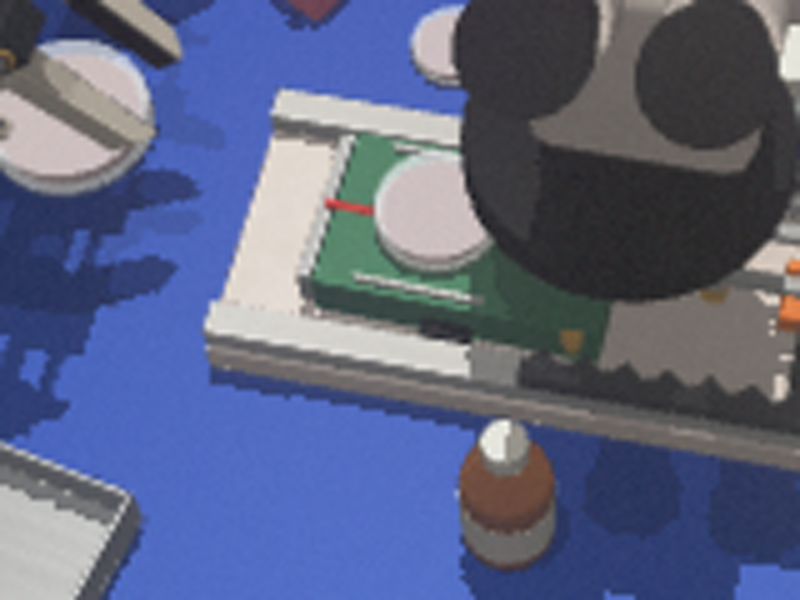

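The picture shows the two fingers at the upper left, (120,30) and (80,110), clear of everything. The carriage is still straight at (330,205). Next I line up behind the push face.

```bash
python3 -m crank '[4.8,8.6,24.9,-0.001,-0.001,0.0013, 4.8,8.6,24.9,-0.001,-0.001,0.0013, 4.8,8.6,24.9,-0.001,-0.001,0.0013, 0,0,0,0,0,0, 0,0,0,0,0,0]'
python3 -c "
from h import *
plan((503.5,-118,31),0.7,0)
cv2.imwrite('pics/s2.png',cv2.resize(robot.get_image('scene')[150:240,160:280],(800,600),interpolation=2))"
```

```text
time_s: 3.15
tool_pos: [501.9, -260.4, 174.5]
tool_rot: [-0.24, 0.667, 0.662, 0.242]
ft_force: [-0.6, 0.2, -1.2]
grip_width: 0.431
grasp_force: 0.0
t 3.15 turn [ 0.005  0.004 -0.005] shift in start axes [16.563  1.47  15.43 ] in goal axes [16.49   1.636 15.491] tip [ 502.802 -141.188   31.728] F [-0.574  0.176 -1.204]
```

View pics/s2.png

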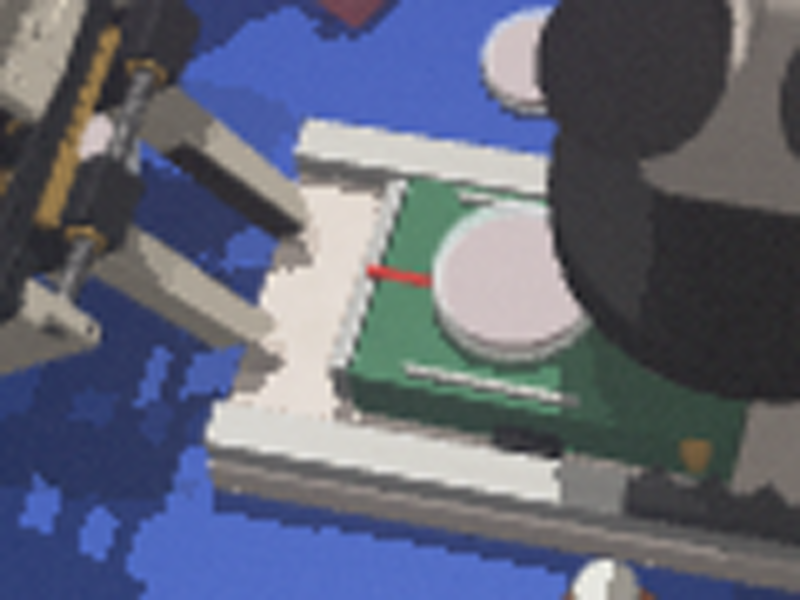

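```bash
cat >>h.py <<'E'
def proj(pts,n="scene"):
    p=robot.camera_params(n);return cv2.projectPoints(np.array(pts,float),np.array(p["rvec"]),np.array(p["tvec"]),np.array(p["intrinsics"]),None)[0][:,0]
E
python3 -c "
from h import *
s,p,R=pose();np.set_printoptions(precision=0,suppress=True)
L=[(x,y,186) for y in(-37.5,-20,20,37.5) for x in(-7.5,7.5)]
uv=proj([p+R.apply(l) for l in L]);print(np.c_[L,(uv-[160,150]+.5)*6.667])
uv=proj([(503.5,-103,48),(503.5,-60,48),(461.5,-103,44),(545.5,-103,44)]);print((uv-[160,150]+.5)*6.667)"
```

```text
[[ -8. -38. 186. 291. 202.]
 [  8. -38. 186. 318. 193.]
 [ -8. -20. 186. 279. 240.]
 [  8. -20. 186. 306. 231.]
 [ -8.  20. 186. 251. 329.]
 [  8.  20. 186. 277. 322.]
 [ -8.  38. 186. 238. 370.]
 [  8.  38. 186. 265. 362.]]
[[374. 276.]
 [488. 294.]
 [402. 187.]
 [347. 379.]]
```

```bash
python3 -m crank '[11,0,9.3,0.005,0.004,-0.005, 6,0,5,0,0,0, 3,0,2.6,0,0,0, 3,0,2.6,0,0,0, 3,0,2.6,0,0,0, 3,0,2.6,0,0,0, 0,0,0,0,0,0]'
python3 -c "
from h import *
plan((503,-90,31),0.7,0)"
```

```text
time_s: 4.08
tool_pos: [502.3, -220.3, 173.9]
tool_rot: [-0.243, 0.664, 0.665, 0.243]
ft_force: [-0.1, -0.6, -0.5]
grip_width: 0.429
grasp_force: 0.1
t 4.075 turn [-0.001 -0.001  0.001] shift in start axes [7.578 0.694 7.275] in goal axes [7.588 0.674 7.267] tip [ 502.067 -100.316   31.813] F [-0.146 -0.582 -0.504]
```

```bash
python3 -m crank '[3,0.1,2.6,0,0,0, 3,0.1,2.6,0,0,0, 3,0.1,2.6,0,0,0, 3,0.1,2.6,0,0,0, 3,0.1,2.6,0,0,0, 3,0.1,2.6,0,0,0, 0,0,0,0,0,0]'
python3 -c "
from h import *
plan((503,-70,31),0.7,0)
cv2.imwrite('pics/s3.png',cv2.resize(robot.get_image('scene')[150:255,180:320],(800,600),interpolation=2))"
```

```text
time_s: 4.95
tool_pos: [502.9, -196.4, 173.6]
tool_rot: [-0.243, 0.663, 0.665, 0.243]
ft_force: [0.1, -0.7, -0.1]
grip_width: 0.429
grasp_force: 0.0
t 4.95 turn [-0.002 -0.001  0.001] shift in start axes [4.797 0.135 4.552] in goal axes [4.803 0.122 4.546] tip [502.599 -76.42   31.537] F [ 0.149 -0.692 -0.129]
```

View pics/s3.png

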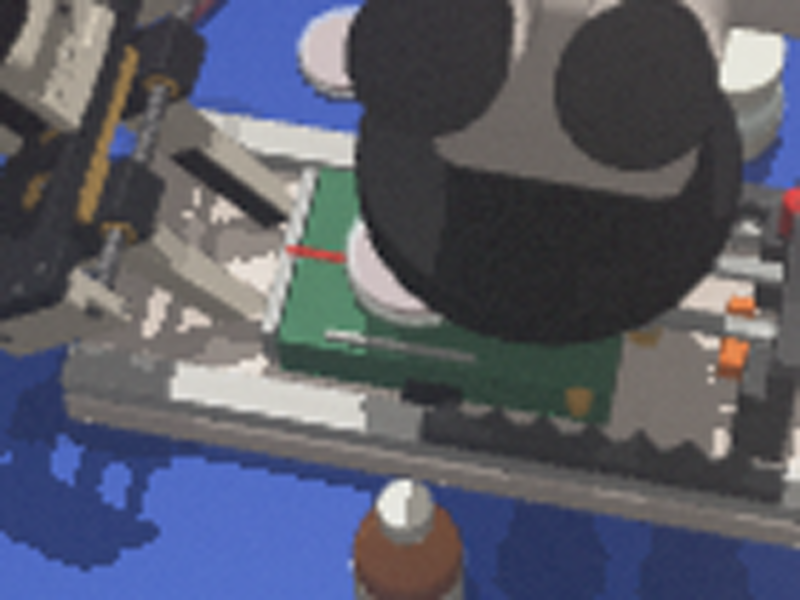

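Both fingers bear on the push face at about (285,250), and the carriage has advanced and is straight. The pins, at (580,400) and (645,335), are clear of the racks.

```bash
python3 -m crank '[3,0,2.6,0,0,0, 3,0.1,2.6,0,0,0, 3,0,2.6,0,0,0, 3,0.1,2.6,0,0,0, 3,0,2.6,0,0,0, 3,0.1,2.6,0,0,0, 0,0,0,0,0,0]'
python3 -c "
from h import *
plan((503,-50,31),0.7,0)"
```

```text
time_s: 5.88
tool_pos: [503.2, -172.6, 173.4]
tool_rot: [-0.243, 0.663, 0.665, 0.243]
ft_force: [-0.5, 0.4, -0.2]
grip_width: 0.429
grasp_force: 0.0
t 5.875 turn [-0.001 -0.001  0.001] shift in start axes [ 2.033 -0.155  1.874] in goal axes [ 2.036 -0.161  1.871] tip [502.884 -52.583  31.271] F [-0.504  0.398 -0.196]
```

Now small steps, checking the force after each call.

```bash
python3 -m crank '[1.5,0,1.3,0,0,0, 1.5,0,1.3,0,0,0, 1.5,0,1.3,0,0,0, 1.5,0,1.3,0,0,0]'; python3 -m crank '[1.5,0,1.3,0,0,0, 1.5,0,1.3,0,0,0]';
```

```text
time_s: 6.38
tool_pos: [503.3, -165.5, 173.2]
tool_rot: [-0.242, 0.664, 0.664, 0.243]
ft_force: [0.4, -8.8, 4.0]
grip_width: 0.43
grasp_force: 4.1
time_s: 6.62
tool_pos: [504.0, -163.3, 173.3]
tool_rot: [-0.241, 0.665, 0.664, 0.243]
ft_force: [0.3, -13.8, 8.3]
grip_width: 0.427
grasp_force: 6.5
```

```bash
python3 -m crank '[0.8,0,0.6,0,0,0, 0.8,0,0.6,0,0,0]'; python3 -m crank '[0.8,0,0.6,0,0,0, 0.8,0,0.6,0,0,0]';python3 -c "
from h import *
plan((503,-40,31),0.7,0)
cv2.imwrite('pics/s4.png',cv2.resize(robot.get_image('scene')[150:255,200:340],(800,600),interpolation=2))"
```

```text
time_s: 6.88
tool_pos: [503.8, -160.9, 173.4]
tool_rot: [-0.241, 0.665, 0.664, 0.243]
ft_force: [1.2, -10.3, 5.4]
grip_width: 0.429
grasp_force: 5.0
time_s: 7.12
tool_pos: [503.6, -158.5, 173.4]
tool_rot: [-0.241, 0.665, 0.664, 0.243]
ft_force: [-0.2, -7.9, 3.8]
grip_width: 0.433
grasp_force: 4.0
t 7.125 turn [ 0.002  0.001 -0.   ] shift in start axes [-1.081 -0.618 -0.705] in goal axes [-1.08  -0.619 -0.706] tip [503.932 -38.923  30.986] F [-0.243 -7.866  3.813]
```

View pics/s4.png

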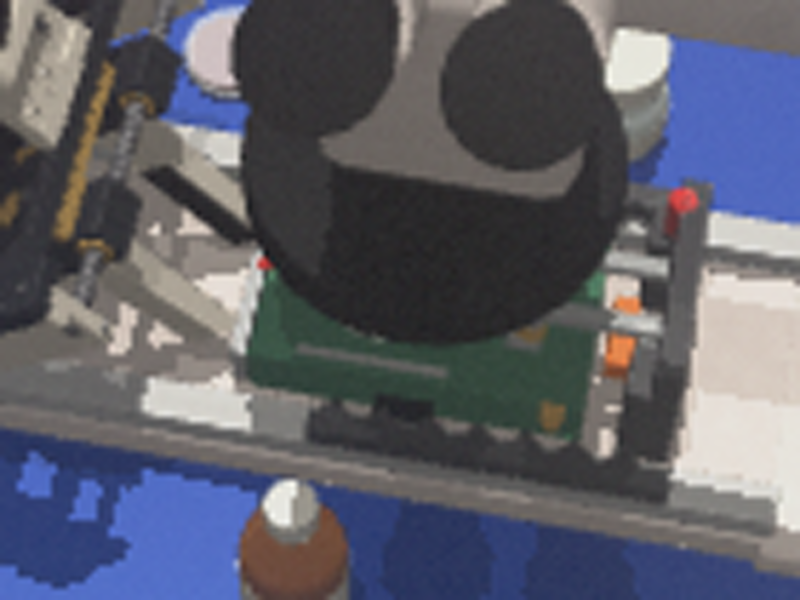

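The carriage is straight and the latch force is showing. Its front, at (590,400), is close to the orange buffer at (622,340). I keep going gently until I feel the drop and then the hard stop.

```bash
for i in 1; do :; done; python3 -m crank '[0.8,0,0.6,0,0,0, 0.8,0,0.6,0,0,0, 0.8,0,0.6,0,0,0, 0.8,0,0.6,0,0,0]'|grep -E 'pos|ft'; python3 -m crank '[0.8,0,0.6,0,0,0, 0.8,0,0.6,0,0,0, 0.8,0,0.6,0,0,0]'|grep -E 'pos|ft';  python3 -m crank '[0.8,0,0.6,0,0,0, 0.8,0,0.6,0,0,0]'|grep -E 'pos|ft'
```

```text
tool_pos: [503.4, -153.9, 173.5]
ft_force: [-0.9, -6.4, 0.4]
tool_pos: [503.4, -151.1, 173.6]
ft_force: [0.1, -4.5, 0.2]
tool_pos: [503.3, -148.8, 173.7]
ft_force: [0.3, -4.1, -0.2]
```

```bash
python3 -m crank '[0.8,0,0.6,0,0,0, 0.8,0,0.6,0,0,0]'|grep -E 'pos|ft'; python3 -m crank '[0.8,0,0.6,0,0,0, 0.4,0,0.3,0,0,0]'|grep -E 'pos|ft'; python3 -m crank '[0.4,0,0.3,0,0,0, 0.4,0,0.3,0,0,0]'|grep -E 'pos|ft'; python3 -m crank '[0.4,0,0.3,0,0,0, 0.4,0,0.3,0,0,0]'|grep -E 'pos|ft'
```

```text
tool_pos: [503.1, -146.2, 173.9]
ft_force: [0.0, -4.2, -2.6]
tool_pos: [503.2, -144.7, 174.1]
ft_force: [-0.4, -3.8, -2.3]
tool_pos: [503.2, -144.0, 174.1]
ft_force: [0.8, -6.4, -2.7]
tool_pos: [503.4, -143.7, 174.0]
ft_force: [0.1, -8.5, -2.4]
```

Force is rising at y ≈ -144, which fits the predicted stop. I press on a little to be sure.

```bash
python3 -m crank '[0.8,0,0.6,0,0,0, 0.8,0,0.6,0,0,0]'|grep -E 'pos|ft'; python3 -m crank '[0.8,0,0.6,0,0,0, 0.8,0,0.6,0,0,0, 0,0,0,0,0,0]'|grep -E 'pos|ft'; python3 -c "
from h import *
cv2.imwrite('pics/s5.png',cv2.resize(robot.get_image('scene')[150:255,200:340],(800,600),interpolation=2))"
```

```text
tool_pos: [503.8, -143.0, 174.0]
ft_force: [-0.4, -16.9, 1.4]
tool_pos: [504.3, -142.5, 174.2]
ft_force: [0.3, -21.3, 4.0]
```

View pics/s5.png

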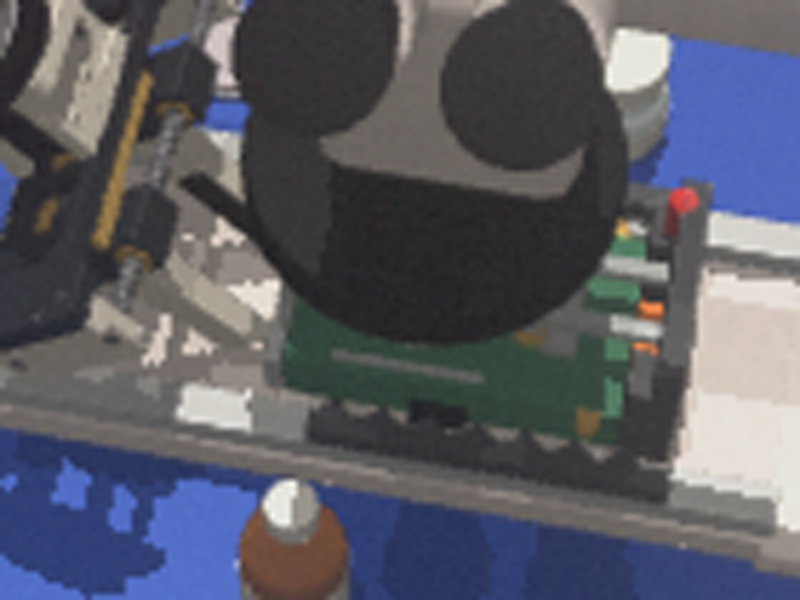

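The carriage front, at (610,330), lies flush along the stop with its pins at (588,420) and (625,228). It is straight, with the buffer compressed. A little more push confirms the stop, then I back off gently.

```bash
python3 -m crank '[0.8,0,0.6,0,0,0, 0.8,0,0.6,0,0,0, 0,0,0,0,0,0]'|grep -E 'pos|ft'; python3 -m crank '[-1.5,0,-1.3,0,0,0, -1.5,0,-1.3,0,0,0, -1.5,0,-1.3,0,0,0, -1.5,0,-1.3,0,0,0]'|grep -E 'pos|ft'; python3 -m crank '[-4,0,-3.4,0,0,0, -6,0,-5,0,0,0, -12,0,-10,0,0,0, -12,0,-10,0,0,0, -12,0,-10,0,0,0, 0,0,0,0,0,0, 0,0,0,0,0,0]'; python3 -c "
from h import *
cv2.imwrite('pics/s6.png',cv2.resize(robot.get_image('scene')[150:255,200:340],(800,600),interpolation=2))"
```

```text
tool_pos: [504.8, -141.9, 174.3]
ft_force: [-1.3, -29.1, 8.6]
tool_pos: [503.1, -144.8, 174.7]
ft_force: [0.2, -2.7, -2.6]
time_s: 11.72
tool_pos: [503.1, -204.4, 174.4]
tool_rot: [-0.243, 0.664, 0.665, 0.243]
ft_force: [-0.1, -0.2, -0.1]
grip_width: 0.423
grasp_force: 0.0
```

View pics/s6.png

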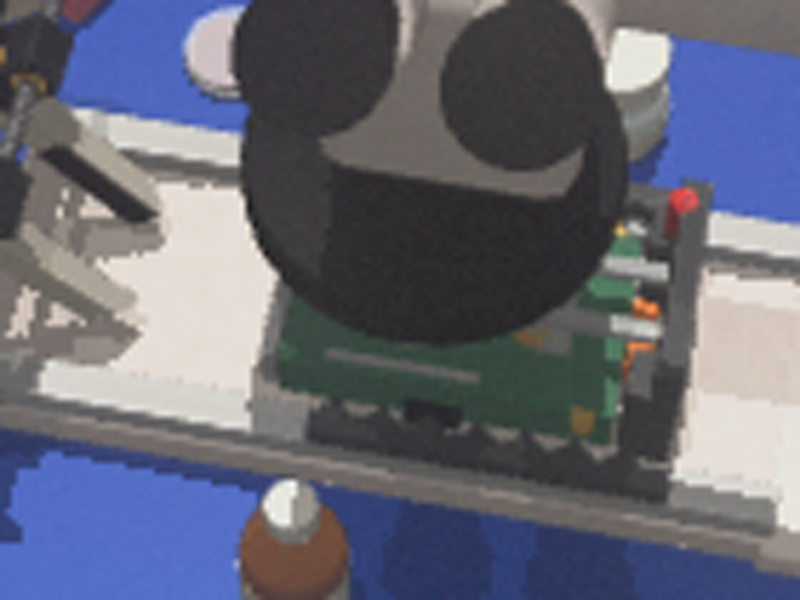

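After release the carriage has sprung back only about 2.5 mm (pin 588→582). That fits the latch holding it. I'll check numerically that it is at rest while backing off further.

```bash
python3 -m crank '[0,0,-20,0,0,0, 0,0,-20,0,0,0, 0,0,0,0,0,0, 0,0,0,0,0,0, 0,0,0,0,0,0]' | head -2; python3 -c "
from h import *
a=cv2.imread('pics/s6.png');b=cv2.resize(robot.get_image('scene')[150:255,200:340],(800,600),interpolation=2);c=cv2.imread('pics/s5.png');d=cv2.imread('pics/s4.png')
g=lambda i:np.float32(cv2.cvtColor(i[350:450,300:600],6))
t=g(a)[10:60,20:200]
for i in(d,c,a,b):
  for box in ((360,330,160,45),(560,395,60,45)):
    x,y,w,h=box;m=cv2.matchTemplate(i[y-25:y+h+25,x-80:x+w+60],a[y:y+h,x:x+w],cv2.TM_CCOEFF_NORMED);_,v,_,l=cv2.minMaxLoc(m);print(round(v,2),l[0]-80,l[1]-25,end=' | ')
  print()"
```

```text
time_s: 12.4
tool_pos: [503.2, -229.6, 204.4]
0.92 -4 0 | 0.68 -28 -5 | 
0.99 0 0 | 0.78 2 0 | 
1.0 0 0 | 1.0 0 0 | 
0.99 0 0 | 0.99 0 0 |
```

```bash
python3 -c "
from bench import robot
print(robot.job_done())"
```

```text
the job is handed in; nothing more can be done
None
```

The carriage is pushed home against the end stop and appears latched: after I let go it sprang back only about 1–2.5 mm and stayed still; the ring light hid the dish, so I could not see it at the end. I handed the job in at about 12.5 s and no verdict was returned.

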